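Find the hidden catch of the cash box

ROBOT

A 6-joint arm with a two-finger parallel gripper is mounted at the origin on the work surface. World frame = base frame: x ahead of the robot, y to its left, z up, the work surface at z = 0. Lengths are in m, angles in rad, forces in N, time in s.
With the tool pointing down it reaches from about 0.375 to 0.9 m from the base axis. Payload 3.1 kg.
Tool frame: the origin (TCP) lies on the centre line of the jaws, within the pads' length; the fingertips stand 14 mm ahead of it and the grasp point (between the pads) lies 5 mm behind it; y points along the fingers, z is the direction in which the jaws open and shut, and the axes are right-handed (so a half turn about y gives the same grasp; the last joint's range is limited). The gripper opens to 87 mm and grips with 3 to 60 N. Pads are 19 mm wide; open, the fingers measure 117 mm over their backs; the gripper's body (75 mm by 190 mm) begins 51 mm behind the grasp point.
Start: joints at [-0.178, 0.527, 1.433, -0, 1.181, -0.178], TCP at [0.625, 0, 0.237] pointing down, gripper open.
Joint ranges: [-3.08, 3.08], [-0.75, 2.2], [0.22, 2.44], [-1.43, 4.57], [0, 2.65], [-2.85, 2.85]. Speed limits (rad/s): [2.79, 2.79, 3.14, 3.14, 3.14, 3.14].

INTERFACE

Orientations are given as a unit quaternion [x, y, z, w].
In Python, from rig import robot, vision gives the robot as it stands.
- The arm moves only by the shell command python3 -m crank 'ROWS' [FORCE]. ROWS is JSON, a list of rows, each a list of 7 numbers: the shift along the tool's x, y, z as a fraction of full scale, then the turn, a rotation vector about the tool's x, y, z as a fraction of full scale, then the gripper command: -1 is shut, 1 is fully open, values between are in proportion. In form: [[x, y, z, wx, wy, wz, grip], ...]. A call has 1 to 10 rows; each row is the pose to reach, as a shift and turn from the pose commanded when the call began, along the tool's axes at that moment, turning the shorter way round; what a row does not reach only later rows make up. Full scale, the value 1, is 50 cm for a shift and pi rad for a turn. A row lasts 1/8 s, in which the tool goes at most 62.5 mm and 10.7 degrees, less where a joint would pass 70% of its speed; a pose out of reach is approached as far as the arm can. A call with a number of a shift or a turn outside -1 to 1 is refused whole. A call with a gripper value outside its range is refused whole. The fingers move at their own pace and stop on an object; FORCE is the grip in N (left out, the last holds). Time passes only in rows, so rows that repeat a pose let the fingers close. It gives the time, the measured TCP pose, the force and the opening at its end, in the units of the state.
- robot.get_obs(): the state, without advancing time (a new reading comes with each control period).
- vision.camera(name): name is "scene" or "side" or "wrist"; returns the picture (400x640x3 uint8, blue, green, red); there is no depth.
- vision.camera_info(name): a dict with "vfov" (degrees; the focal length in pixels is half the picture's height over the tangent of half this angle, whatever the lens; pixels are square), "cx", "cy" (the principal point, pixels), "world_from_camera" (4x4, takes a point from camera to world coordinates); the wrist camera has in their place "tool_from_camera" (4x4, takes a point from camera to tool coordinates, whose origin is the TCP and whose axes are the tool frame's). Camera axes: x right, y up, looking along -z (the intrinsics and any distortion apply to the point x, -y, -z); pixel columns grow to the right and rows downward; lengths in m; the calibration is good to about 2 mm. The wrist camera is an equidistant fisheye: a pixel r from the principal point sees the ray r / f radians off the axis. A picture is of the moment at which its call begins: read the wrist's pose just before it. camera_info takes no time and is no camera call.
- robot.hand_in(): hands the job in, once; it reports no verdict.
The state is a dict: "time": time; "q": joint angles; "joint_velocities": joint speeds; "joint_torque": joint torques, N m; "position": TCP position; "tool_rot": TCP orientation; "ft_force": force on the tool from outside, world axes, zero at the start; "moment": the same for the moment, N m; "grip_width": finger opening in m.
Only numpy, scipy, OpenCV 4.12 (cv2) and the standard library are available. Lean on these libraries where they do the work, as an engineer would, in place of code of your own. Each camera call takes 0.05 s, during which the arm holds its last target.

TASK

Open the crêpe truck's cash box by its hidden catch: first touch the flat metal panel at its end by the yellow dot with a fingertip, then feel your way along the panel for the flush square catch button and push it fully in with the fingertip so that the coin lid pops ajar, then take your hand away. Do not touch or lift the coin lid itself, and leave everything else on the counter and on the box where it is.

Things in the scene. Friction and masses are not known exactly. Their poses are not given: they have to be found in the camera images.
- cashbox: Magenta steel cash box fixed on the counter, 300 (x) x 430 (y) x 90 (z) mm. Origin: centre of its underside; its x points away from the robot side towards the back of the box, y to the left along its length, z up. In its top, in front, is a sunk flat aluminium panel; behind it on the left the coin lid; behind it on the right a plain deck with the card reader on it.
- panel_mid (a point): Centre of the visible flat aluminium panel, on its upper surface, 3 mm below the box's top rim (87 mm above the counter); axes as the box's. The visible panel is 92 mm along x and 210 mm along y (y from -105 to +105 mm here), level and rigid. The catch's centre lies on its centre line (x = 0), anywhere from y = -50 to +50 mm.
- yellow_dot (a point): Centre of the yellow dot (18 mm across) painted on the box's top rim beside the panel's left (+y) end, 122 mm from the panel's centre and 17 mm beyond the panel's end.
- catch (a joint): Catch button's travel straight down in m: 0 flush (start), 0.008 fully in. A 43 mm square of the panel's metal, in a 46 mm square hole, square with the box, outlined by a 1.5 mm gap, top within 0.5 mm of the panel's. It gives at about 3 N and stays where pushed, even part-way; the panel does not give. It is geared to the coin lid.
- coin_lid (a joint): Angle of the coin lid in rad, 0 shut, hinged along the box's far edge; it opens by 0.025 rad for each mm that the catch is pushed in, to 0.20 rad with the catch fully in.
- lid_edge (a point): Middle of the front edge of the coin lid, upper surface; the lid is a dark magenta plate of 168 (x) x 270 (y) x 4 mm. Shut it lies level with the box's top, its front edge 67 mm behind the panel's centre line; when ajar this edge stands 33 mm higher.
- card_reader: Black card reader, 140 x 74 x 24 mm, loose on the right rear deck of the box; origin: centre of its underside. Leave alone.
- spread_tub: White tub, 146 mm across, 115 mm tall, loose; origin: centre of its underside. Leave alone.
- syrup: Amber bottle with red cap, 60 mm across, 160 mm tall, loose; origin: centre of its underside. Leave alone.
- sugar: Clear jar with steel cap, 64 mm across, 100 mm tall, loose; origin: centre of its underside. Leave alone.
- spreader: Spatula with wooden handle lying on the counter, loose. Leave alone.
- stamp: Dark wooden hand stamp, 32 mm across, 40 mm tall, standing loose on the box's top right of the panel; origin: centre of its underside. Leave alone.

How it is judged:
By the outcome, as a careful person would: the job done as asked, in the order asked, and still so for the second after the job is handed in, with the robot touching nothing.
It also fails if it takes over 42 s, if anything falls off the work surface, if the arm or the gripper's body presses on something with over 40 N, if the wrist force passes 120 N, or if a joint passes its speed limit or range.

## Working session

There is one attempt and no reset: what is moved stays moved. The work goes in short steps, Python scripts to look and compute and a shell command to move; the robot and the scene stay as the last step left them, time stands still between calls to the robot, and variables do not carry over. Pictures are saved under pics/ and viewed, and the job is handed in when it is done.

```bash
mkdir -p pics; ls; python3 - <<'E'
from rig import robot, vision
import cv2
o=robot.get_obs(); print({k:(v if not hasattr(v,'__len__') else [round(float(a),4) for a in v]) for k,v in o.items()})
for n in ("scene","side","wrist"):
    print(n, vision.camera_info(n))
    cv2.imwrite(f"pics/{n}0.png", vision.camera(n))
E
```

```text
pics
{'time': 0.0, 'q': [-0.1785, 0.5285, 1.4339, -0.0, 1.1814, -0.1785], 'joint_velocities': [0.0008, 0.0008, 0.0006, -0.0014, -0.0012, -0.0014], 'joint_torque': [-0.0005, -44.0045, -17.6594, 0.0633, 0.0583, -0.0002], 'position': [0.6243, 0.0001, 0.2356], 'tool_rot': [-0.5004, 0.5006, -0.4994, 0.4996], 'ft_force': [0.0872, -0.6081, -0.1477], 'moment': [0.0021, -0.0286, 0.0261], 'grip_width': 0.08704495487137509}
scene {'vfov': 45.25189012039759, 'cx': 319.3978926500122, 'cy': 197.98418347988684, 'world_from_camera': array([[ 0.82167855, -0.3293468 ,  0.46516131,  1.17230967],
       [ 0.56983722,  0.45839256, -0.68202772, -0.9520033 ],
       [ 0.01139716,  0.82547377,  0.5643254 ,  0.84846083],
       [ 0.        ,  0.        ,  0.        ,  1.        ]])}
side {'vfov': 42.23520420400795, 'cx': 317.2399743722522, 'cy': 200.13580712465946, 'world_from_camera': array([[ 8.70637393e-01, -3.82138164e-01,  3.09775650e-01,
         1.11023083e+00],
       [ 4.91923442e-01,  6.74583064e-01, -5.50408045e-01,
        -1.05130462e+00],
       [ 1.36251302e-03,  6.31591730e-01,  7.75299962e-01,
         1.57472102e+00],
       [ 0.00000000e+00,  0.00000000e+00,  0.00000000e+00,
         1.00000000e+00]])}
wrist {'vfov': 65.70646984690485, 'cx': 315.758558074578, 'cy': 198.5614059846066, 'tool_from_camera': array([[-2.17277431e-04, -9.69947168e-01, -2.43315525e-01,
        -6.62462168e-02],
       [ 4.85964017e-04,  2.43315399e-01, -9.69947102e-01,
        -1.48057401e-01],
       [ 9.99999858e-01, -3.28990205e-04,  4.18492477e-04,
        -5.64818546e-05],
       [ 0.00000000e+00,  0.00000000e+00,  0.00000000e+00,
         1.00000000e+00]])}
```

View pics/scene0.png

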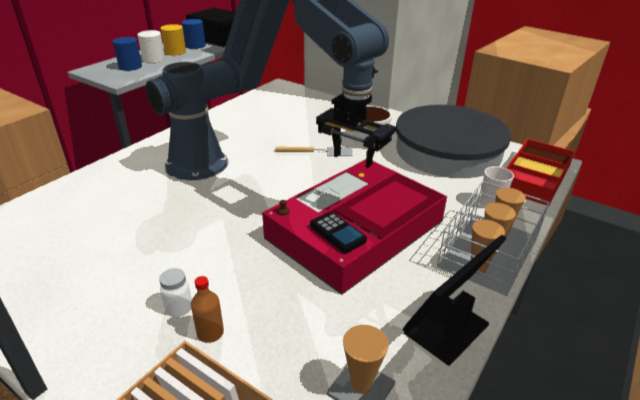

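View pics/side0.png

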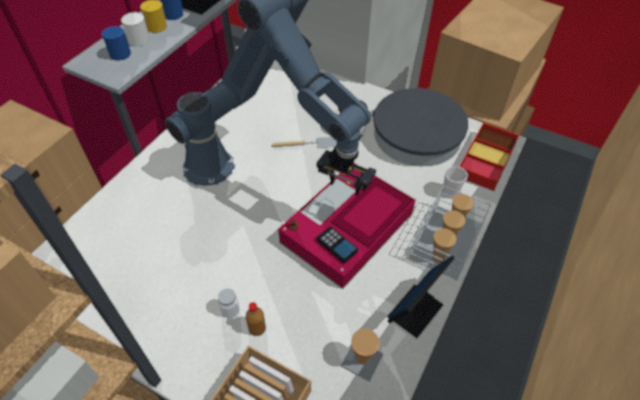

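View pics/wrist0.png

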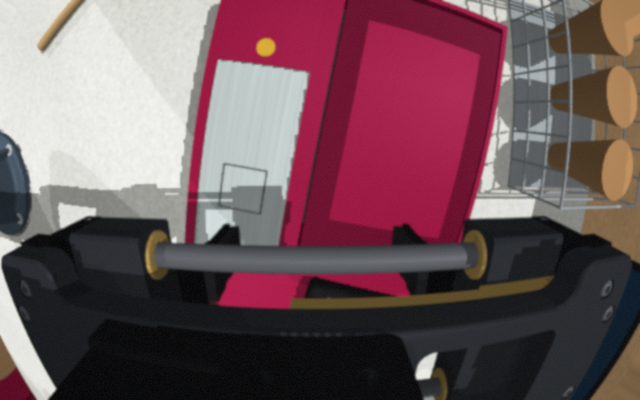

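Wrist view: the yellow dot is at about (265,47). The panel's far end runs (218,60)–(308,72), and a faint square outline, probably the catch, is centred near (243,188). I'll measure all three.

```bash
cat > h.py <<'E'
import numpy as np, cv2
from scipy.spatial.transform import Rotation as R
from rig import robot, vision
def tool(o=None):
    o=o or robot.get_obs(); T=np.eye(4); T[:3,:3]=R.from_quat(o["tool_rot"]).as_matrix(); T[:3,3]=o["position"]; return T
def ray(name,u,v,T=None):
    i=vision.camera_info(name); f=200/np.tan(np.radians(i["vfov"])/2)
    a,b=u-i["cx"],v-i["cy"]
    if name=="wrist":
        r=np.hypot(a,b); t=r/f; d=np.array([a/r*np.sin(t),-b/r*np.sin(t),-np.cos(t)]); M=T@i["tool_from_camera"]
    else: d=np.array([a/f,-b/f,-1]); M=i["world_from_camera"]
    return M[:3,3], M[:3,:3]@d
def onz(name,u,v,z,T=None):
    c,d=ray(name,u,v,T); return c+d*(z-c[2])/d[2]
E
python3 - <<'E'
from h import *
np.set_printoptions(precision=4,suppress=True)
T=tool(); print(T)
im=cv2.imread("pics/wrist0.png"); 
def dot(im):
    h=cv2.cvtColor(im,cv2.COLOR_BGR2HSV); m=cv2.inRange(h,(18,140,120),(32,255,255))
    n,l,s,c=cv2.connectedComponentsWithStats(m); return [(s[i,4],c[i].round(1)) for i in range(1,n) if s[i,4]>15]
print("wrist",dot(im)); print("scene",dot(cv2.imread("pics/scene0.png")))
for n,p in dict(dot=(265.5,47),pL=(218,60),pR=(308,72),c1=(225,164),c2=(267,171),c3=(261,213),c4=(219,206)).items():
    print(n,onz("wrist",*p,.09 if n=="dot" else .087,T))
print("dot scene",onz("scene",362,175,.09))
print("tub? scene",onz("scene",375,113,.115),onz("scene",375,113,0))
cv2.imwrite("pics/wz.png",cv2.resize(im[0:300,150:450],None,fx=2,fy=2,interpolation=cv2.INTER_CUBIC))
s=cv2.imread("pics/scene0.png"); cv2.imwrite("pics/sz.png",cv2.resize(s[80:300,240:460],None,fx=2.7,fy=2.7,interpolation=cv2.INTER_CUBIC))
E
```

```text
[[ 0.     -0.0016  1.      0.6245]
 [-1.      0.0003  0.      0.0001]
 [-0.0003 -1.     -0.0016  0.2358]
 [ 0.      0.      0.      1.    ]]
wrist [(np.int32(237), array([265.3,  47. ])), (np.int32(105), array([150.9, 243.7])), (np.int32(34), array([150.4, 267.1]))]
scene [(np.int32(505), array([174.6,  38.6])), (np.int32(368), array([538.1, 166.1]))]
dot [0.5764 0.1408 0.09  ]
pL [0.5283 0.1317 0.087 ]
pR [0.6167 0.1152 0.087 ]
c1 [0.5338 0.0273 0.087 ]
c2 [0.5764 0.0197 0.087 ]
c3 [ 0.5686 -0.0231  0.087 ]
c4 [ 0.5245 -0.016   0.087 ]
dot scene [0.5815 0.1407 0.09  ]
tub? scene [0.4187 0.5072 0.115 ] [0.3005 0.736  0.    ]
```

View pics/wz.png

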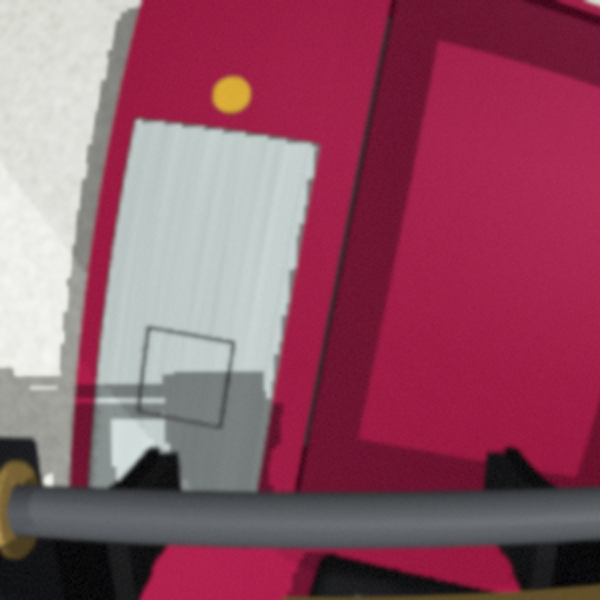

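View pics/sz.png

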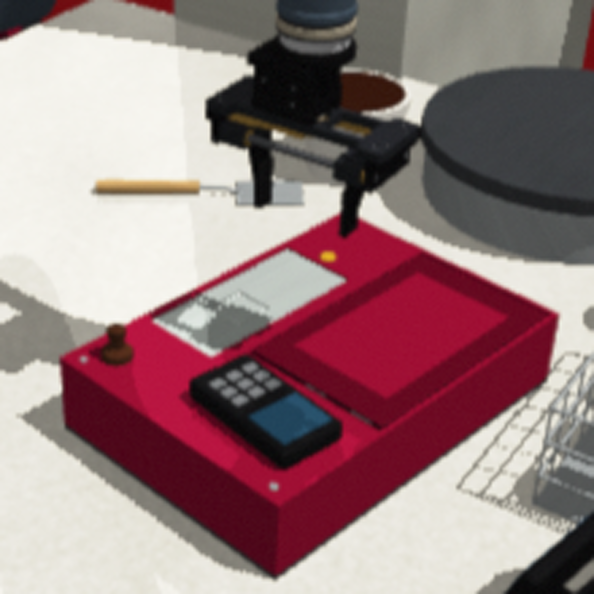

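The outline measures 43 mm per side, with yaw of about -0.19. Its centre is near (0.551, 0.002), about 19 mm to the right of the panel's centre on its centre line. The panel end and dot are also consistent with the given sizes. I'll shut the gripper, align it with the box and hover over the dot end at panel y of about +88 mm.

```bash
python3 -m crank '[[-0.08,0.06,-0.04,0,0.03,0,-1],[-0.16,0.14,-0.08,0,0.06,0,-1],[-0.2146,0.2,-0.109,0,0.06,0,-1],[-0.2146,0.236,-0.109,0,0.06,0,-1],[-0.2146,0.236,-0.109,0,0.06,0,-1],[-0.2146,0.236,-0.109,0,0.06,0,-1],[-0.2146,0.236,-0.109,0,0.06,0,-1],[-0.2146,0.236,-0.109,0,0.06,0,-1]]' 10; python3 - <<'E'
from h import *
im=vision.camera("wrist"); cv2.imwrite("pics/w1.png",im); cv2.imwrite("pics/s1.png",cv2.resize(vision.camera("scene")[80:300,240:460],None,fx=2.7,fy=2.7))
o=robot.get_obs();print(o["time"],o["position"],o["ft_force"],o["grip_width"])
E
```

```text
time: 1.15
position: [0.5711, 0.107, 0.1194]
tool_rot: [0.45, -0.545, 0.545, -0.451]
ft_force: [0.8, 0.6, 0.4]
grip_width: 0.0151
1.25 [0.57082933 0.10708472 0.11911723] [-0.45206798 -0.16404642 -0.13375775] 0.007142163950832172
```

View pics/w1.png

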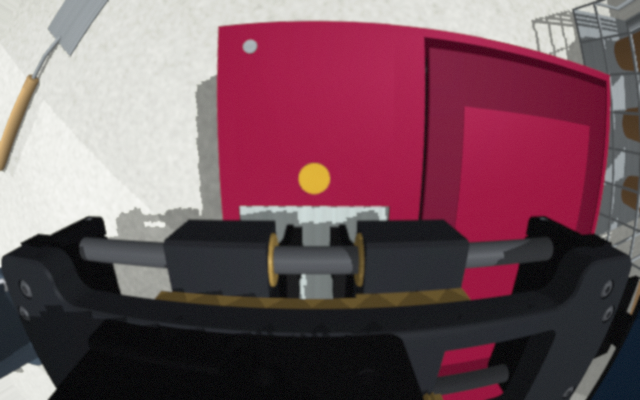

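View pics/s1.png

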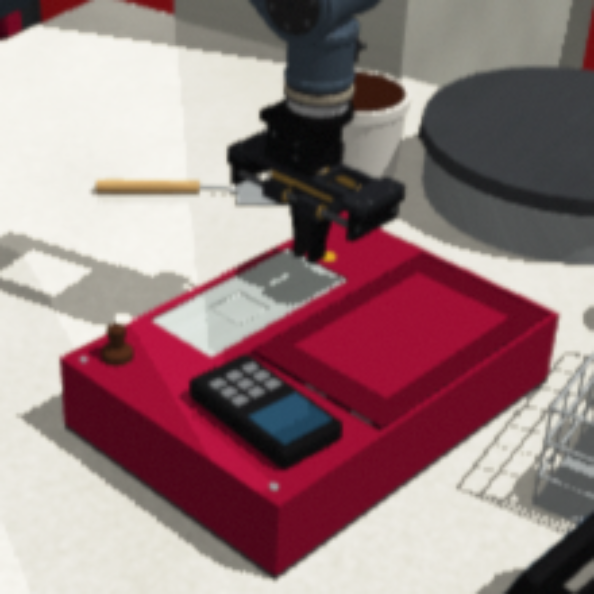

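Wrist view: the box is square with the tool, and the dot is at (314,179), centred on the jaws. Scene view: the fingertip is above the panel's dot end, and the catch outline is centred near zoomed (238,308). I'll cross-check both in world coordinates.

```bash
python3 - <<'E'
from h import *
T=tool(); print(T.round(3))
print("dot",onz("wrist",314,178.5,.09,T)); print("dot scene",onz("scene",240+329/2.7,80+256/2.7,.09))
print("catch scene",onz("scene",240+239/2.7,80+307.5/2.7,.087))
for p in ((240,206),(387,206)): print("end",onz("wrist",*p,.087,T))
E
```

```text
[[-0.188  0.001  0.982  0.571]
 [-0.982  0.    -0.188  0.107]
 [-0.    -1.     0.001  0.119]
 [ 0.     0.     0.     1.   ]]
dot [0.57606039 0.14049479 0.09      ]
dot scene [0.58061021 0.14132954 0.09      ]
catch scene [5.53978019e-01 4.25442599e-04 8.70000000e-02]
end [0.5279509  0.13187676 0.087     ]
end [0.61678871 0.114908   0.087     ]
```

```bash
python3 -m crank '[[0,0.012,0,0,0,0,-1],[0,0.024,0,0,0,0,-1],[0,0.03,0,0,0,0,-1],[0,0.03,0,0,0,0,-1]]'
```

```text
time: 1.75
position: [0.5702, 0.1073, 0.103]
tool_rot: [-0.451, 0.545, -0.545, 0.45]
ft_force: [0.2, -0.4, -0.1]
grip_width: 0.0002
```

```bash
python3 -m crank '[[0,0.002,0,0,0,0,-1],[0,0.002,0,0,0,0,-1]]';python3 -m crank '[[0,0.002,0,0,0,0,-1],[0,0.002,0,0,0,0,-1]]'
```

```text
time: 2.0
position: [0.5706, 0.1073, 0.1026]
tool_rot: [0.451, -0.545, 0.545, -0.451]
ft_force: [0.9, 0.4, 0.4]
grip_width: 0.0004
time: 2.25
position: [0.5704, 0.1073, 0.1015]
tool_rot: [-0.451, 0.545, -0.545, 0.451]
ft_force: [-0.3, -0.1, 0.2]
grip_width: 0.0008
```

```bash
python3 -m crank '[[0,0.001,0,0,0,0,-1],[0,0.001,0,0,0,0,-1]]';python3 -m crank '[[0,0.001,0,0,0,0,-1],[0,0.001,0,0,0,0,-1]]';python3 -m crank '[[0,0.001,0,0,0,0,-1],[0,0.001,0,0,0,0,-1]]'
```

```text
time: 2.5
position: [0.5705, 0.1073, 0.1014]
tool_rot: [0.451, -0.545, 0.545, -0.451]
ft_force: [-0.9, -0.8, 4.1]
grip_width: 0.0004
time: 2.75
position: [0.5705, 0.1073, 0.1014]
tool_rot: [0.451, -0.545, 0.545, -0.451]
ft_force: [-2.2, -0.6, 7.6]
grip_width: 0.0007
time: 3.0
position: [0.5705, 0.1074, 0.1014]
tool_rot: [0.451, -0.545, 0.545, -0.451]
ft_force: [-2.6, -0.6, 11.2]
grip_width: 0.0004
```

The fingertip touched the panel at TCP z 0.1014 (tip z about 0.087), as expected, and the panel is rigid (11 N with no give). I'll ease to a light contact and slide along the panel towards the outline.

```bash
python3 -m crank '[[0,-0.0024,0,0,0,0,-1],[0,-0.0024,0,0,0,0,-1]]'; python3 -m crank '[[0.02,0,0,0,0,0,-1],[0.04,0,0,0,0,0,-1],[0.06,0,0,0,0,0,-1],[0.08,0,0,0,0,0,-1],[0.08,0,0,0,0,0,-1]]'
```

```text
time: 3.25
position: [0.5706, 0.1073, 0.1014]
tool_rot: [0.451, -0.545, 0.545, -0.451]
ft_force: [-1.0, 0.3, 3.8]
grip_width: 0.0004
time: 3.88
position: [0.5629, 0.0664, 0.1014]
tool_rot: [0.451, -0.545, 0.545, -0.45]
ft_force: [-0.2, -0.2, 5.0]
grip_width: 0.0008
```

```bash
python3 -m crank '[[0.02,0,0,0,0,0,-1],[0.04,0,0,0,0,0,-1],[0.06,0,0,0,0,0,-1],[0.06,0,0,0,0,0,-1]]'
```

```text
time: 4.38
position: [0.5571, 0.037, 0.1014]
tool_rot: [0.451, -0.545, 0.545, -0.45]
ft_force: [-0.2, -0.3, 5.3]
grip_width: 0.0006
```

```bash
python3 -m crank '[[0.02,0,0,0,0,0,-1],[0.04,0,0,0,0,0,-1],[0.06,0,0,0,0,0,-1],[0.074,0,0,0,0,0,-1],[0.074,0,0,0,0,0,-1]]'; python3 - <<'E'
from h import *
im=vision.camera("wrist"); T=tool(); cv2.imwrite("pics/w2.png",im); cv2.imwrite("pics/s2.png",cv2.resize(vision.camera("scene")[80:300,240:460],None,fx=2.7,fy=2.7))
E
```

```text
time: 5.0
position: [0.5498, 0.0011, 0.1009]
tool_rot: [-0.451, 0.545, -0.545, 0.45]
ft_force: [-0.3, -0.9, 1.7]
grip_width: 0.0007
```

View pics/w2.png

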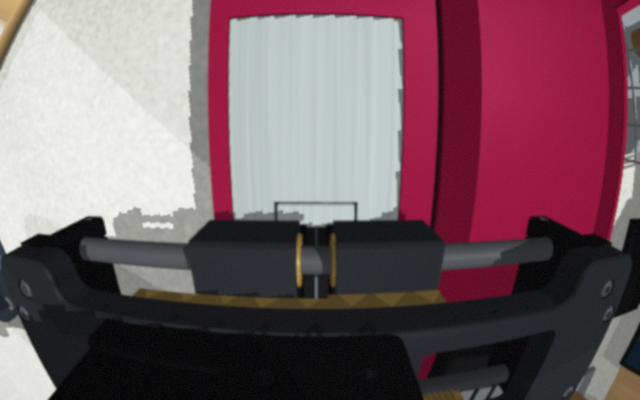

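View pics/s2.png

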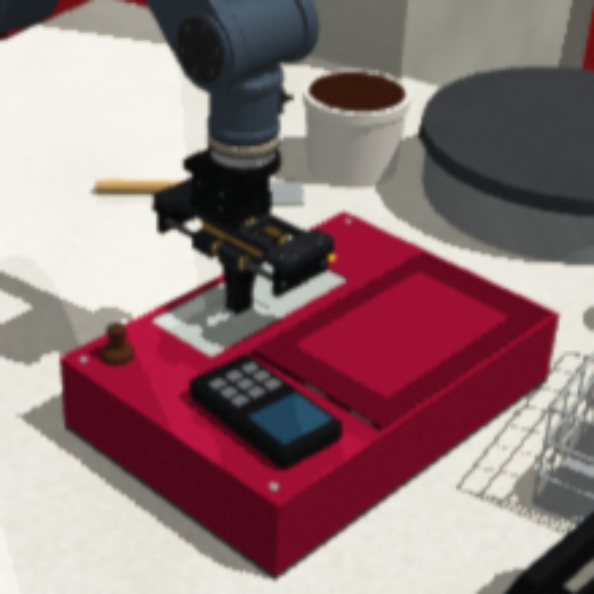

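Wrist view: the outline's dot-side edge runs (276,203)–(356,203), with the finger in the middle. The force dropped from 5.3 to 1.7 N and the tip sank 0.5 mm, so this is the catch. I'll check the centring.

```bash
python3 - <<'E'
from h import *
T=tool(); 
for p in ((276,203.5),(356,203.5)):
    print((np.linalg.inv(T)@np.r_[onz("wrist",*p,.087,T),1]).round(4))
E
```

```text
[-0.0228  0.0139 -0.0218  1.    ]
[-0.0228  0.0138  0.0218  1.    ]
```

It's centred within 1 mm both ways, so I'll push straight down until the stop.

```bash
python3 -m crank '[[0,0.004,0,0,0,0,-1],[0,0.008,0,0,0,0,-1],[0,0.012,0,0,0,0,-1],[0,0.012,0,0,0,0,-1]]'; python3 -m crank '[[0,0.002,0,0,0,0,-1],[0,0.002,0,0,0,0,-1]]'; python3 -m crank '[[0,0.002,0,0,0,0,-1],[0,0.002,0,0,0,0,-1]]'
```

```text
time: 5.6
position: [0.5505, 0.0025, 0.095]
tool_rot: [-0.451, 0.545, -0.545, 0.451]
ft_force: [-1.1, -0.2, 0.2]
grip_width: 0.0005
time: 5.85
position: [0.5505, 0.0025, 0.0942]
tool_rot: [-0.451, 0.545, -0.545, 0.451]
ft_force: [-1.0, 0.0, 1.3]
grip_width: 0.0002
time: 6.1
position: [0.5505, 0.0025, 0.0933]
tool_rot: [-0.451, 0.545, -0.545, 0.451]
ft_force: [-0.6, 1.6, 2.4]
grip_width: 0.0005
```

```bash
python3 -m crank '[[0,0.002,0,0,0,0,-1],[0,0.002,0,0,0,0,-1]]'; python3 -m crank '[[0,0.002,0,0,0,0,-1],[0,0.002,0,0,0,0,-1]]'
```

```text
time: 6.35
position: [0.5505, 0.0025, 0.0931]
tool_rot: [-0.451, 0.545, -0.545, 0.451]
ft_force: [-1.3, 2.6, 8.4]
grip_width: 0.0006
time: 6.6
position: [0.5505, 0.0025, 0.093]
tool_rot: [0.45, -0.545, 0.545, -0.451]
ft_force: [-3.5, 1.0, 14.8]
grip_width: 0.0003
```

It hit a firm stop after about 8.3 mm (15 N). Now I'll retreat straight up.

```bash
python3 -m crank '[[0,-0.02,0,0,0,0,-1],[0,-0.06,0,0,0,0,-1],[0,-0.12,0,0,0,0,-1],[0.0,-0.22,0,0,0,0,-1],[0,-0.32,0,0,0,0,-1],[0,-0.32,0,0,0,0,-1],[0,-0.32,0,0,0,0,-1]]'; python3 - <<'E'
from h import *
cv2.imwrite("pics/w3.png",vision.camera("wrist")); cv2.imwrite("pics/s3.png",cv2.resize(vision.camera("scene")[80:300,240:460],None,fx=2.7,fy=2.7))
E
```

```text
time: 7.48
position: [0.5498, 0.0022, 0.2508]
tool_rot: [-0.451, 0.545, -0.545, 0.45]
ft_force: [-0.7, 0.9, -0.4]
grip_width: 0.0005
```

View pics/w3.png

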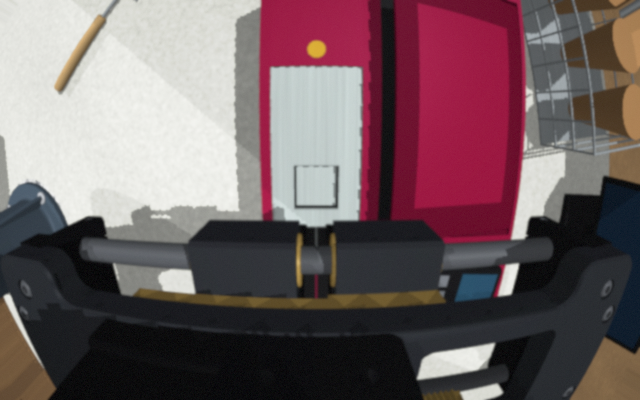

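View pics/s3.png

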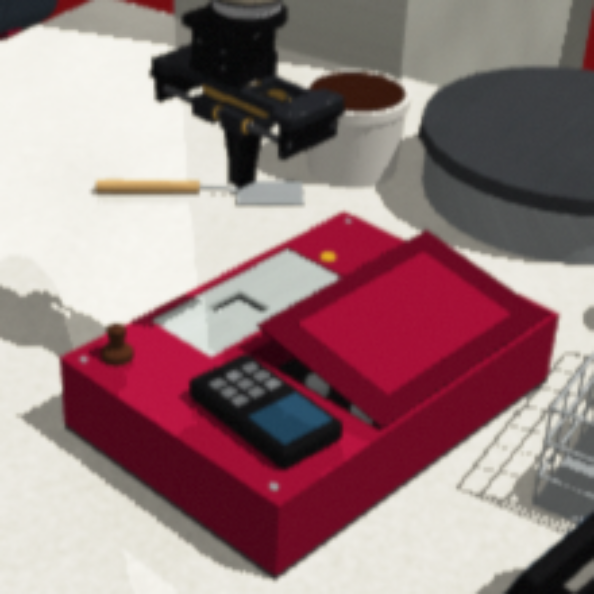

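The lid stands ajar, the catch is sunk, and the stamp and reader haven't moved. One check of the lid's front-edge height before I hand in.

```bash
python3 - <<'E'
from h import *
T=tool(); Ti=np.linalg.inv(T)
for u in (393,396):
  for z in (.09,.115,.123): print(u,z,(Ti@np.r_[onz("wrist",u,180,z,T),1])[2].round(4))
o=robot.get_obs(); print(o["time"],o["ft_force"]); robot.hand_in()
E
```

```text
393 0.09 0.0793
393 0.115 0.0729
393 0.123 0.0708
396 0.09 0.0826
396 0.115 0.0759
396 0.123 0.0737
7.575 [-0.94600241  0.25090756 -0.2082289 ]
the job is handed in; nothing more can be done
```

The cash box is open and the job is handed in, 7.6 s into the 42 s allowed.

**What I did:** With the jaws shut, I touched the panel at its yellow-dot end and felt it was rigid. I then slid lightly along the centre line until the force dropped and the tip sank 0.5 mm, inside the square outline seen in the images. There I pushed the catch down to a firm stop and withdrew straight up to about 150 mm clear.

**Last checks:**
- **Catch:** I measured about 8.3 mm of travel against the stated 8 mm, with the force rising to about 15 N at the stop.
- **Lid:** It stands visibly ajar. One reading of its front edge fits the fully open height: 70.8 mm measured at z = 0.123 m, 70.4 mm expected. The second pixel I tried (3 pixels further out) gave 73.7 mm, so this check is good to a few millimetres.
- **Everything else:** In the last views the card reader, stamp, tub and spatula look unmoved. I did not re-check the syrup and sugar, but the arm went nowhere near them.
- **Contact:** The robot was clear of everything at hand-in, with the force reading at noise level.

One disagreement: the two cameras placed the dot about 5 mm apart in x. I used the wrist camera's position, and the catch then proved centred under the finger within about 1 mm.

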